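# Fit the blue strainer cassette and lock it with the key

## Task

Take the blue strainer cassette from the white draining rack and slide it fully home, upright, into the slot of the steel strainer housing. Then take the yellow-handled key and, with the key on the brass screw head, turn the red lock bar clockwise as far as it goes so that it lies across the cassette; finally stand the key upright again in its black caddy and let go. Never touch the screw or the lock bar with the gripper itself, and leave the other two cassettes, the bottle and the jar where they are.

Things in the scene. Friction and masses are not known exactly. Their poses are not given: they have to be found in the camera images.
- blue_cassette: Loose flat strainer cassette, blue frame, mesh faces, upright on edge in a rack slot; about 0.25 kg. Slab 120 (its x) by 10 thick (y) by 80 tall (z); the lowest 12 tapers to 6 thick and is 112 wide. On top a handle block 44 (x) by 14 (y), z 80 to 118. Origin: centre of the underside, z up. Either way round fits.
- blue_cassette_grip (a point): Point in the middle of the blue cassette's handle, 101 above its underside, axes as the cassette's.
- housing: Fixed steel strainer housing, block 170 (its x) by 100 (its y) by 100 tall, pipe stubs at its y sides (seen only). Origin: centre of the underside. In its top, centred, an upright blind slot along its x: 124 long by 12.5 wide by 79 deep, so that a seated cassette's slab stands 1 proud of the top.
- slot_mouth (a point): Centre of the slot's mouth, at the level of the housing's top (100 above the bench), axes as the housing's.
- lock (a joint): Turn of the captive screw and red lock bar about the vertical, rad. 0: the bar points along the housing's +x, clear of the slot. Grows clockwise seen from above, to the stop at 1.5: bar along the housing's -y, across the slot over one end of the cassette. Stays where left (friction 0.06 N m). Pivot at x +45, y +32 in the housing's frame.
- screw: The turning part of the lock, a brass boss of radius 14 and red bar 12 wide reaching 44 from the pivot; both reach 9 above the housing's top (bar from 3); on the boss the brass screw head, an upright tab 24 long (along the bar, its x), 6 thick (y), 9 to 21 above the housing's top. Origin on the pivot at the level of the housing's top; x along the bar.
- screw_head (a point): Top of the brass screw head, on the pivot axis, 21 above the housing's top; x along the tab and the bar.
- key: Loose key upright in the caddy, 96 tall, 0.22 kg. Foot: steel socket 34 (its x) by 30.5 (y) by 26 tall, with a slot along its x, open at both ends, 9.5 wide, 14 deep from below, which goes over the screw head. Shaft of radius 8, z 26 to 50; square yellow grip 24 by 24, z 50 to 96; a black line on its top runs along x. Origin: centre of the underside, z up.
- key_tip (a point): The key's origin, centre of its underside.
- key_grip (a point): Middle of the key's yellow grip, 73 above its underside, axes as the key's.
- caddy: Fixed black open tray, 76 by 76 by 26 tall outside, walls and floor 5 thick. Origin: centre of the underside.
- rack: Fixed white draining rack, block 150 (its x) by 200 (its y) by 42 tall; three upright slots along its x, 124 by 14, 30 deep, at its y -66, 0 and +66, one cassette in each, undersides 12 above the bench. Origin: centre of the underside.
- orange_cassette: Cassette of the same shape with an orange frame, in the rack; to be left alone. Origin as the blue one's.
- grey_cassette: Cassette of the same shape with a grey frame, in the rack; to be left alone. Origin as the blue one's.
- bottle: Loose white bottle with a black cap, diameter 56, 150 tall, standing on the bench. Origin: centre of the underside.
- jar: Loose amber jar with a white cap, diameter 60, 85 tall, standing on the bench. Origin: centre of the underside.
There are look-alikes about, which are no part of the job. Of the things shaped like the housing, the steel one is meant.

How it is judged:
By the outcome, as a careful person would: the job done as asked, in the order asked, and still so for the second after the job is handed in, with the robot touching nothing.
It also fails if it takes over 72 s, if anything falls off the work surface, if the arm or the gripper's body presses on something with over 40 N, if the wrist force passes 120 N, or if a joint passes its speed limit or range.

## Robot

A 6-joint arm with a two-finger parallel gripper is mounted at the origin on the work surface. World frame = base frame: x ahead of the robot, y to its left, z up, the work surface at z = 0. Lengths are in m, angles in rad, forces in N, time in s.
With the tool pointing down it reaches from about 0.425 to 0.95 m from the base axis. Payload 3.5 kg.
Tool frame: the origin (TCP) lies at the very end of the fingers, on their centre line; the grasp point (between the pads) lies 19 mm behind it (ctrl.pinch_z is the distance from the TCP to the grasp point, in m); z points along the fingers, y is the line along which they close (so a half turn about z gives the same grasp; the last joint's range is limited). The gripper opens to 85 mm and grips with 20 to 120 N. Pads are 22 mm wide; open, the fingers measure 114 mm over their backs; the gripper's body (76 mm by 85 mm) begins 54 mm behind the grasp point. The pads swing forward as they close: fully open they stand 13 mm farther back than shut.
Start: joints at [1.084, 0.286, 1.577, -0, 1.279, -0.15], TCP at [0.223, 0.637, 0.231] pointing down, gripper open.
Joint ranges: [-2.77, 2.77], [-0.9, 2.22], [0.21, 2.48], [-1.53, 4.67], [0.24, 2.81], [-2.84, 2.84]. Speed limits (rad/s): [2.79, 2.79, 3.14, 3.14, 3.14, 3.14].

## Interface

Orientations are given as a unit quaternion [x, y, z, w].
In Python, from plant import ctrl gives the robot as it stands. The module is installed in compiled form; this text tells all that it offers.
- The arm moves only by the shell command python3 -m crank 'ROWS' [OPENING] [FORCE]. ROWS is JSON, a list of rows, each a list of 6 numbers: the shift along the tool's x, y, z in cm, then the turn, a rotation vector about the tool's x, y, z in rad. In form: [[tx, ty, tz, rx, ry, rz], ...]. A call has 1 to 10 rows; each row is the pose to reach, as a shift and turn from the pose commanded when the call began, along the tool's axes at that moment; what a row does not reach only later rows make up. A row lasts 1/10 s, in which the tool goes at most 50 mm and 8.59 degrees, less where a joint would pass 70% of its speed; a pose out of reach is approached as far as the arm can. A call with a gripper value outside its range is refused whole. OPENING is the opening, from 0 (shut) to 1 (fully open), set as the call begins (- or left out, the last holds). The fingers move at their own pace and stop on an object; FORCE is the grip in N (left out, the last holds). Time passes only in rows, so rows that repeat a pose let the fingers close. It gives the time, the measured TCP pose, the force, the opening and the grip force at its end, in the units of the state.
- ctrl.get_state(): the state, without advancing time (a new reading comes with each control period).
- ctrl.read_camera(name): name is "scene" or "side" or "wrist"; returns (picture, depth): 420x560x3 uint8, blue, green, red; 420x560 float32, m along the optical axis (not along the pixel's ray), 0 where there is no reading.
- ctrl.camera_info(name): a dict with "K" (3x3 intrinsics, pixels), "origin" and "orientation" of the camera in the world. Camera axes: x right, y down, z forward; pixel columns grow to the right and rows downward; lengths in m; the calibration is good to about 2 mm. A picture is of the moment at which its call begins: read the wrist's pose just before it. camera_info takes no time and is no camera call; for the wrist camera it gives the pose at the moment of the call.
- ctrl.sign_off(): hands the job in; it is judged then, once.
The state is a dict: "time": time; "qpos": joint angles; "dq": joint speeds; "joint_efforts": joint torques, N m; "eef_pos": TCP position; "tcp_rot": TCP orientation; "contact_force": force on the tool from outside, world axes, zero at the start; "wrist_torque": the same for the moment, N m; "opening": opening from 0.0 (shut) to 1.0 (fully open); "finger_force": force on a finger pad.
Only numpy, scipy, OpenCV 4.12 (cv2) and the standard library are available. Lean on these libraries where they do the work, as an engineer would, in place of code of your own. Each camera call takes 0.05 s, during which the arm holds its last target. There are 200 camera calls.

## Working session

There is one attempt and no reset: what is moved stays moved. The work goes in short steps, Python scripts to look and compute and a shell command to move; the robot and the scene stay as the last step left them, time stands still between calls to the robot, and variables do not carry over. Pictures are saved under pics/ and viewed, at most 11 in all, crops included, and the job is handed in when it is done.

```bash
mkdir -p pics; cat > h.py <<'E'
import numpy as np, cv2
from scipy.spatial.transform import Rotation as R
from plant import ctrl
def cam(n):
    i=ctrl.camera_info(n); p,d=ctrl.read_camera(n)
    return p,d,np.array(i["K"]),np.array(i["origin"]),R.from_quat(i["orientation"]).as_matrix() if len(np.shape(i["orientation"]))==1 else np.array(i["orientation"])
def cloud(c):
    p,d,K,o,M=c; v,u=np.mgrid[:d.shape[0],:d.shape[1]]
    r=np.stack([(u-K[0,2])/K[0,0],(v-K[1,2])/K[1,1],np.ones_like(d)],-1)*d[...,None]
    return r@M.T+o
def ray(c,u,v,z):
    p,d,K,o,M=c; r=M@np.array([(u-K[0,2])/K[0,0],(v-K[1,2])/K[1,1],1]); return o+r*(z-o[2])/r[2]
E
python3 - <<'E'
from h import *
s=ctrl.get_state(); print(s)
for n in ["scene","side","wrist"]:
    c=cam(n); np.savez(n+'0.npz',*c); cv2.imwrite(f'pics/{n}0.png',c[0]); print(n,c[2][0,0],c[3],c[4].round(3).tolist(),(c[1]>0).mean())
E
```

```text
{'time': 0.0, 'qpos': array([ 1.08399821e+00,  2.87195803e-01,  1.57818054e+00,  1.22762415e-05,
        1.27858577e+00, -1.49995991e-01]), 'dq': array([ 0.00078796,  0.00014758, -0.00077419, -0.00050664,  0.00113274,
       -0.00170334]), 'joint_efforts': array([-1.44711201e-03, -4.05986094e+01, -2.92620367e+01, -2.12597820e-04,
        5.89569230e-03, -3.73739823e-06]), 'eef_pos': array([0.22272456, 0.63650234, 0.22992516]), 'tcp_rot': array([ 1.67607877e-01,  9.85853030e-01, -1.12334359e-03, -3.76453598e-04]), 'contact_force': array([-0.2132995 , -0.82876751,  0.02414319]), 'wrist_torque': array([ 0.00150811,  0.00381723, -0.01020958]), 'finger_force': 0.0, 'opening': 1.0001502641653328}
scene 425.33213634977585 [ 1.43251766 -0.32788751  0.98576505] [[0.303, 0.647, -0.699], [0.953, -0.209, 0.219], [-0.005, -0.733, -0.68]] 0.9921386054421769
side 475.6591048575839 [ 0.20407874 -0.95142425  0.99861461] [[0.951, -0.216, 0.224], [-0.311, -0.664, 0.681], [0.002, -0.716, -0.698]] 0.9959778911564626
wrist 299.4316742601937 [0.1462213  0.6627852  0.37143052] [[0.331, 0.896, 0.296], [0.944, -0.314, -0.106], [-0.002, 0.314, -0.949]] 0.9961139455782313
```

View pics/scene0.png

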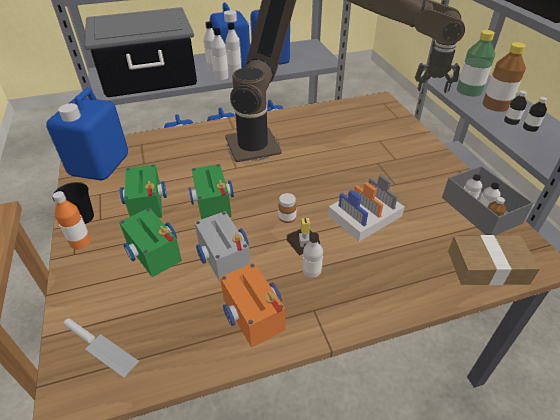

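View pics/side0.png

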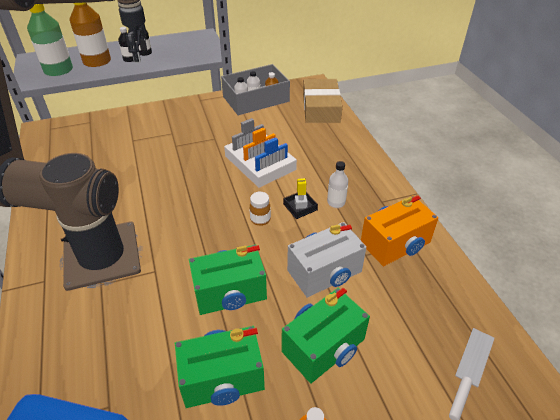

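The scene view shows the steel housing at (222,243), the rack at (367,207) with the blue cassette at (350,208), and the key and caddy at (304,235) beside the bottle at (313,258). In the side view the housing is at (326,258), the blue cassette at (270,153) and the key at (301,195).

```bash
cat > m.py <<'E'
from h import *
def L(n): 
    z=np.load(n); return [z[k] for k in z.files]
def rect(P):
    (c,s,a)=cv2.minAreaRect((P[:,:2]*1000).astype(np.float32)); 
    b=cv2.boxPoints((c,s,a)); e=b[1]-b[0]; f=b[2]-b[1]; l=e if np.hypot(*e)>np.hypot(*f) else f
    return np.round(c,1),np.round(sorted(s),1),round(float(np.degrees(np.arctan2(l[1],l[0]))%180),1)
def biggest(m):
    n,l,s,_=cv2.connectedComponentsWithStats(m.astype(np.uint8)); return l==1+np.argmax(s[1:,4])
E
python3 - <<'E'
from m import *
box={'scene':dict(rack=(325,170,410,240),key=(285,212,322,256),hous=(192,208,252,278)),
     'side':dict(rack=(220,115,300,185),key=(280,175,320,220),hous=(283,220,370,296))}
for n in ['scene','side']:
    c=L(n+'0.npz'); X=cloud(c); hsv=cv2.cvtColor(c[0],cv2.COLOR_BGR2HSV); H,S,V=[hsv[...,i].astype(int) for i in range(3)]
    def bx(k):
        m=np.zeros(H.shape,bool); a,b,d,e=box[n][k]; m[b:e,a:d]=1; return m
    def rep(t,m):
        m=m&(c[1]>0)
        if m.sum()<5: print(n,t,'few');return
        P=X[m]; v,u=np.nonzero(m); print(n,t,m.sum(),'px',u.mean().round(1),v.mean().round(1),'z50/95',np.percentile(P[:,2],[5,50,95]).round(4),rect(P))
    r=bx('rack'); blue=r&(abs(H-112)<14)&(S>110)
    rep('blue all',blue); rep('blue handle',biggest(blue&(X[...,2]>.098))); rep('blue top',blue&(X[...,2]>.122))
    rep('rack top',r&(abs(X[...,2]-.042)<.006)&(S<60))
    k=bx('key'); y=k&(abs(H-28)<8)&(S>120); rep('key yellow',y); rep('key top',y&(X[...,2]>X[y][:,2].max()-.006))
    rep('caddy top',k&(abs(X[...,2]-.026)<.006)&(V<90))
    rep('caddy all',k&(X[...,2]>.012)&(X[...,2]<.035)&(V<90))
    h=bx('hous'); g=h&(S<50); t=g&(abs(X[...,2]-.1)<.006); rep('hous top',biggest(t)); 
    rep('slot deep', h&(X[...,2]<.09)&cv2.erode(cv2.morphologyEx(biggest(t).astype(np.uint8),cv2.MORPH_CLOSE,np.ones((15,15))),np.ones((3,3))).astype(bool))
    red=h&((H<8)|(H>172))&(S>120); rep('bar',red); br=h&(H>12)&(H<35)&(S>80)&(X[...,2]>.1); rep('brass',br)
E
```

```text
scene blue all 169 px 355.4 204.0 z50/95 [0.0452 0.0911 0.131 ] (array([545.2, 189.1]), array([ 18.1, 123. ]), 18.2)
scene blue handle 53 px 356.2 196.3 z50/95 [0.102  0.1283 0.1322] (array([546.9, 189.7]), array([13.4, 41. ]), 18.5)
scene blue top 40 px 355.4 194.5 z50/95 [0.1258 0.1293 0.1323] (array([546.8, 189.6]), array([13.4, 40.7]), 18.5)
scene rack top 861 px 365.9 214.4 z50/95 [0.0376 0.0416 0.0456] (array([523.6, 252.7]), array([153.9, 206.4]), 108.6)
scene key yellow 128 px 304.9 225.7 z50/95 [0.0576 0.0878 0.1025] (array([540.1,  32.8]), array([ 26.2, 121.7]), 156.7)
scene key top few
scene caddy top 80 px 296.7 239.8 z50/95 [0.0203 0.0245 0.0285] (array([580.2,  10.7]), array([76.5, 77.5]), 12.8)
scene caddy all 130 px 296.2 240.0 z50/95 [0.0125 0.0221 0.0281] (array([580.5,  10.3]), array([77.2, 77.5]), 12.4)
scene hous top 1207 px 218.1 234.5 z50/95 [0.0962 0.0995 0.1024] (array([ 556.9, -238. ]), array([101.2, 175.5]), 11.2)
scene slot deep 99 px 220.9 235.7 z50/95 [0.0559 0.0745 0.088 ] (array([ 550.2, -235.2]), array([  9. , 118.6]), 12.2)
scene bar 40 px 238.2 244.
[... 890 characters left out ...]
9.8)
side caddy top 133 px 300.2 204.0 z50/95 [0.0206 0.0237 0.0278] (array([576.5,   8.1]), array([76.5, 78.1]), 103.9)
side caddy all 234 px 300.3 204.6 z50/95 [0.013  0.0208 0.0275] (array([577.3,   7.9]), array([77. , 78.4]), 102.8)
side hous top 1830 px 324.8 248.9 z50/95 [0.0958 0.0992 0.1021] (array([ 557.1, -239.1]), array([104., 173.]), 11.0)
side slot deep 101 px 326.0 247.0 z50/95 [0.0792 0.0851 0.0896] (array([ 552.1, -204.7]), array([ 73.1, 116.4]), 16.9)
side bar 103 px 343.3 259.4 z50/95 [0.1042 0.1077 0.1109] (array([ 598. , -253.8]), array([ 31.8, 313.9]), 61.7)
side brass 109 px 334.8 242.6 z50/95 [0.1052 0.1108 0.1209] (array([ 574.6, -272.6]), array([ 84.4, 278.6]), 51.5)
```

View pics/wrist0.png

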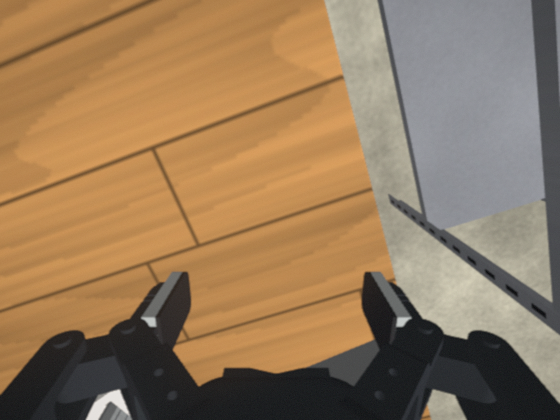

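```bash
cat > go.py <<'E'
import sys
from h import *
def go(x,y,z,yaw):   # TCP mm, yaw = heading of tool y, deg, tool down
    s=ctrl.get_state(); M=R.from_quat(s['tcp_rot']); p=s['eef_pos']
    a=np.radians(yaw); ty=np.array([np.cos(a),np.sin(a),0]); tz=np.array([0,0,-1.]); T=np.stack([np.cross(ty,tz),ty,tz],1)
    print('cm',(M.inv().apply(np.array([x,y,z])/1000-p)*100).round(2),'rv',(M.inv()*R.from_matrix(T)).as_rotvec().round(4),'now',(p*1000).round(1),'q',s['qpos'].round(2),'F',s['contact_force'].round(1),'t',round(s['time'],2),'op',round(s['opening'],3))
if __name__=='__main__': go(*map(float,sys.argv[1:5]))
E
python3 go.py 545 188 230 108.3
```

```text
cm [-45.24 -31.69   0.07] rv [-0.0018 -0.0009 -0.6562] now [222.8 636.6 230.2] q [ 1.08  0.29  1.58 -0.    1.28 -0.15] F [1.  0.3 0.4] t 0.15 op 0.997
```

```bash
python3 -m crank '[[-45.2,-31.7,0,-0.002,-0.001,-0.656],[-45.2,-31.7,0,-0.002,-0.001,-0.656],[-45.2,-31.7,0,-0.002,-0.001,-0.656],[-45.2,-31.7,0,-0.002,-0.001,-0.656],[-45.2,-31.7,0,-0.002,-0.001,-0.656],[-45.2,-31.7,0,-0.002,-0.001,-0.656],[-45.2,-31.7,0,-0.002,-0.001,-0.656],[-45.2,-31.7,0,-0.002,-0.001,-0.656],[-45.2,-31.7,0,-0.002,-0.001,-0.656],[-45.2,-31.7,0,-0.002,-0.001,-0.656]]' 0.45 40
python3 -m crank '[[0,0,0,0,0,0]]'
python3 - <<'E'
from h import *
print(ctrl.get_state()['eef_pos'])
E
```

```text
time: 1.15
eef_pos: [0.5116, 0.234, 0.2312]
tcp_rot: [-0.159, 0.987, 0.001, 0.001]
contact_force: [0.4, 0.0, 0.6]
opening: 0.452
finger_force: 0.0
time: 1.25
eef_pos: [0.5138, 0.2312, 0.2311]
tcp_rot: [-0.156, 0.988, 0.0, 0.001]
contact_force: [0.2, 0.8, 0.6]
opening: 0.448
finger_force: 0.0
[0.51380533 0.23120081 0.2311461 ]
```

```bash
cat > w.py <<'E'
from m import *
def handle(name):
    c=cam('wrist'); np.savez(name+'.npz',*c); cv2.imwrite(f'pics/{name}.png',c[0]); X=cloud(c); hsv=cv2.cvtColor(c[0],cv2.COLOR_BGR2HSV); H,S,V=[hsv[...,i].astype(int) for i in range(3)]
    b=(abs(H-112)<14)&(S>110)&(c[1]>0)
    if (b&(X[...,2]>.12)).sum()<20: print('no blue'); return c,X,H,S,V
    for t,m in dict(top=b&(X[...,2]>.124),slab=b&(abs(X[...,2]-.092)<.004)).items():
        m=biggest(m); print(t,m.sum(),np.percentile(X[m][:,2],[5,50,95]).round(4),rect(X[m]))
    return c,X,H,S,V
E
python3 -c "
from w import *
c,X,H,S,V=handle('w1')
m=(abs(X[...,2]-.042)<.004)&(S<60); print('rack',m.sum(),rect(X[m]))"
python3 go.py 545 188 160 108.3
```

```text
top 706 [0.1265 0.1285 0.1296] (array([543.9, 188.9]), array([12.8, 43.3]), 18.2)
slab 408 [0.0894 0.0907 0.092 ] (array([505.9, 176. ]), array([ 9.6, 39. ]), 19.4)
rack 15919 (array([592.4, 362. ]), array([325.5, 756.2]), 81.3)
cm [-1.71 -5.34  7.09] rv [ 0.0016  0.0009 -0.0054] now [512.2 233.4 231. ] q [ 0.25  0.04  1.86  0.    1.24 -1.64] F [-0.8 -0.1 -0.4] t 1.3 op 0.445
```

View pics/w1.png

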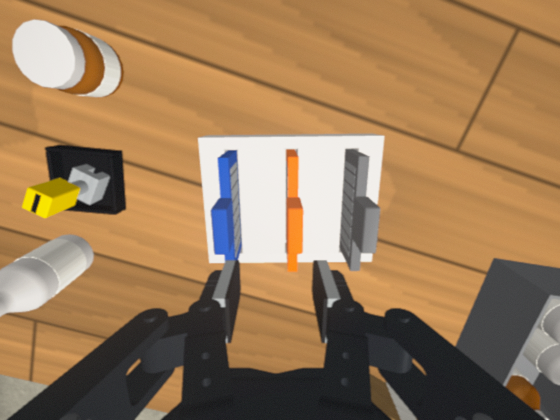

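The wrist view shows the blue handle at (221,227), left of the finger centre line, and the key at (45,198) with its line across the top and the caddy at (85,180). I'll move over the handle.

```bash
python3 -m crank '[[-1.75,-5.3,0,0.001,0,0],[-1.75,-5.3,3.5,0.001,0,0],[-1.75,-5.3,7,0.001,0,0],[-1.75,-5.3,7,0.001,0,0]]'
python3 -c "
from w import *
c,X,H,S,V=handle('w2')"
python3 go.py 544.2 188.6 96 108.3;python3 go.py 544.2 188.6 96 108.3
```

```text
time: 1.7
eef_pos: [0.5397, 0.1914, 0.1552]
tcp_rot: [-0.159, 0.987, 0.001, -0.005]
contact_force: [-0.6, -0.1, -1.1]
opening: 0.447
finger_force: 0.0
top 1318 [0.1273 0.1286 0.1296] (array([544.2, 188.4]), array([12.5, 43.6]), 18.5)
slab 714 [0.0897 0.0908 0.092 ] (array([505.9, 175.8]), array([ 9.2, 38.6]), 18.1)
cm [-0.18 -0.41  6.23] rv [ 0.002  -0.0055  0.001 ] now [541.5 191.9 158.3] q [ 0.16  0.14  1.89  0.    1.12 -1.73] F [ 0.2 -0.6  0.1] t 1.75 op 0.45
cm [-0.18 -0.41  6.23] rv [ 0.002  -0.0055  0.001 ] now [541.5 191.9 158.3] q [ 0.16  0.14  1.89  0.    1.12 -1.73] F [ 0.2 -0.6  0.1] t 1.75 op 0.45
```

View pics/w2.png

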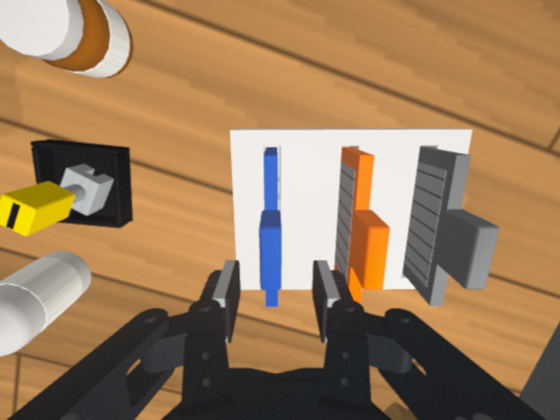

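The wrist view has the handle at (270,250) and the finger centre line near column 277, so it agrees with the numbers: shift 4 mm, then descend.

```bash
python3 -m crank '[[-0.2,-0.4,2,0,-0.003,0],[-0.2,-0.4,4.5,0,-0.003,0],[-0.2,-0.4,6.2,0,-0.003,0],[-0.2,-0.4,6.2,0,-0.003,0]]'
python3 go.py 544.2 188.6 96 108.3
python3 -m crank '[[0,0,0,0,0,0],[0,0,0,0,0,0],[0,0,0,0,0,0],[0,0,0,0,0,0]]' 0 60
python3 go.py 544.2 188.6 96 108.3
```

```text
time: 2.15
eef_pos: [0.5464, 0.189, 0.0988]
tcp_rot: [-0.16, 0.987, 0.001, 0.001]
contact_force: [-0.4, -0.8, -0.2]
opening: 0.45
finger_force: 0.0
cm [0.22 0.03 0.28] rv [0.0011 0.0022 0.0013] now [546.4 189.   98.8] q [ 0.16  0.22  1.92  0.    1.   -1.74] F [-0.4 -0.8 -0.2] t 2.15 op 0.45
time: 2.55
eef_pos: [0.5491, 0.1888, 0.102]
tcp_rot: [-0.159, 0.987, 0.001, 0.004]
contact_force: [-0.5, 1.9, 6.6]
opening: 0.15
finger_force: 60.0
cm [0.48 0.13 0.6 ] rv [ 0.0008  0.009  -0.0003] now [549.1 188.8 102. ] q [ 0.16  0.22  1.91  0.    1.   -1.74] F [-0.5  1.9  6.6] t 2.55 op 0.15
```

```bash
python3 -m crank '[[0,0,0,0,0,0]]'; python3 -m crank '[[0,0,-1.0,0,0,0],[0,0,-2,0,0,0],[0,0,-3,0,0,0],[0,0,-4,0,0,0]]' 
python3 -c "
from w import *
c,X,H,S,V=handle('w3')"
python3 go.py 545 188.6 230 108.3
```

```text
time: 2.65
eef_pos: [0.5491, 0.1888, 0.102]
tcp_rot: [-0.159, 0.987, 0.001, 0.004]
contact_force: [-1.0, 0.8, 6.5]
opening: 0.156
finger_force: 60.0
time: 3.05
eef_pos: [0.5469, 0.1877, 0.1399]
tcp_rot: [-0.159, 0.987, 0.0, 0.002]
contact_force: [0.9, -0.0, -2.9]
opening: 0.155
finger_force: 58.7
top 4756 [0.1282 0.1656 0.1674] (array([542.8, 186.2]), array([ 14.9, 119.7]), 18.4)
slab 15 [0.0906 0.0911 0.0935] (array([485.9, 167.4]), array([0.2, 8.1]), 109.1)
cm [ 0.22  0.16 -8.8 ] rv [-0.0001  0.007  -0.0002] now [548.2 188.  142. ] q [ 0.15  0.16  1.89  0.    1.08 -1.74] F [ 0.1 -0.6 -1.5] t 3.1 op 0.15
```

View pics/w3.png

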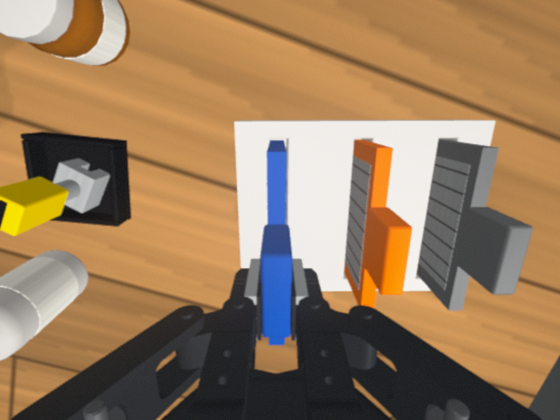

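The cassette is held between the pads at (277,270), clear of the rack and aligned with column 277. Next, up and over to the housing.

```bash
python3 -m crank '[[0,0,-4,0,0,0],[0,0,-8,0,0,0],[0,0,-12,0,0,0],[0,0,-12,0,0,0]]' >/dev/null
python3 go.py 560.5 -238 262 101.1
```

```text
cm [ 12.41 -40.79   0.41] rv [-0.0007  0.0186  0.1255] now [550.2 188.2 267.6] q [ 0.15  0.04  1.78  0.    1.29 -1.74] F [ 0.7  0.1 -1.8] t 3.5 op 0.15
```

```bash
python3 -m crank '[[12.4,-40.8,0,0,0.01,0.125],[12.4,-40.8,0,0,0.01,0.125],[12.4,-40.8,0,0,0.01,0.125],[12.4,-40.8,0,0,0.01,0.125],[12.4,-40.8,0,0,0.01,0.125],[12.4,-40.8,0,0,0.01,0.125],[12.4,-40.8,0,0,0.01,0.125],[12.4,-40.8,0,0,0.01,0.125],[12.4,-40.8,0,0,0.01,0.125],[12.4,-40.8,0,0,0.01,0.125]]' >/dev/null
python3 -m crank '[[0,0,0,0,0,0],[0,0,0,0,0,0]]' >/dev/null
python3 go.py 560.5 -238 220 101.1;
```

```text
cm [-0.37 -0.15  3.75] rv [ 0.0022 -0.0067  0.0014] now [ 556.8 -237.3  257.5] q [-0.57  0.12  1.72 -0.    1.31 -2.33] F [ 0.3 -0.7 -3.4] t 4.7 op 0.152
```

```bash
python3 -m crank '[[-0.35,-0.1,1.5,0.002,-0.006,0],[-0.35,-0.1,3.5,0.002,-0.006,0],[-0.35,-0.1,3.5,0.002,-0.006,0]]' >/dev/null
cat > hov.py <<'E'
from m import *
import sys
tag=sys.argv[1]
for n in ['scene','side','wrist']:
    c=cam(n); np.savez(n+tag+'.npz',*c); cv2.imwrite(f'pics/{n}{tag}.png',c[0]); X=cloud(c); hsv=cv2.cvtColor(c[0],cv2.COLOR_BGR2HSV); H,S,V=[hsv[...,i].astype(int) for i in range(3)]
    near=(np.hypot(X[...,0]-.557,X[...,1]+.239)<.13)&(c[1]>0)
    b=biggest(near&(abs(H-112)<14)&(S>110)&(X[...,2]>.112))
    P=X[b]; print(n,'blue',b.sum(),'z',np.percentile(P[:,2],[1,50,99]).round(4),rect(P))
    for lo in np.arange(.12,.26,.02):
        q=P[abs(P[:,2]-lo)<.01]
        if len(q)>30: print('   z',lo.round(3),len(q),rect(q))
    t=biggest(near&(S<50)&(abs(X[...,2]-.1)<.006)); print('  top',t.sum(),rect(X[t]),np.median(X[t][:,2]).round(4))
    r=near&((H<8)|(H>172))&(S>120)&(X[...,2]>.1); print('  bar',r.sum(),rect(X[r]) if r.sum()>5 else '')
E
python3 hov.py 1; python3 go.py 560.5 -238 220 101.1
```

```text
scene blue 224 z [0.1339 0.2087 0.2497] (array([ 576.1, -231.8]), array([14.6, 80.7]), 10.9)
   z 0.2 57 (array([ 589.6, -228.8]), array([10.4, 53.1]), 10.1)
   z 0.22 35 (array([ 583.9, -231.3]), array([12.6, 36.4]), 10.9)
   z 0.24 64 (array([ 557.3, -232.9]), array([13.6, 43.2]), 2.1)
  top 978 (array([ 556.5, -238.4]), array([100.9, 175.7]), 10.7) 0.0994
  bar 38 (array([ 619.4, -199.5]), array([10.4, 42.1]), 176.5)
side blue 634 z [0.1322 0.2016 0.25  ] (array([ 555.5, -244.5]), array([ 28.2, 122.2]), 9.1)
   z 0.14 156 (array([ 554.6, -240.3]), array([  8.3, 120. ]), 9.8)
   z 0.16 63 (array([ 554.7, -241.7]), array([ 11.3, 121.6]), 7.6)
   z 0.18 58 (array([ 555.1, -239.3]), array([ 10.6, 121.3]), 9.6)
   z 0.2 169 (array([ 554.6, -238.2]), array([ 13.6, 120.7]), 11.0)
   z 0.22 100 (array([ 554.2, -243.3]), array([ 20.7, 118.4]), 10.2)
   z 0.24 80 (array([ 552. , -241.9]), array([22.2, 39.2]), 167.9)
  top 1600 (array([ 557.8, -239.6]), array([103.1, 172.6]), 10.9) 0.0991
  bar 20 (array([ 632.9, -204.8]), array([10.3, 17.8]), 37.3)
wrist blue 4935 z [0.1749 0.2486 0.2515] (array([ 555.9, -238.3]), array([ 15.3, 120.2]), 12.3)
   z 0.16 41 (array([ 497.2, -250.4]), array([0.3, 8.7]), 101.8)
   z 0.18 43 (array([ 497.5, -250.5]), array([0.3, 8.4]), 101.4)
   z 0.2 73 (array([ 497.7, -250.5]), array([0.5, 8.8]), 101.2)
   z 0.22 1712 (array([ 556. , -237.7]), array([ 14.1, 119.8]), 13.1)
   z 0.24 2123 (array([ 556.3, -238.6]), array([15. , 44.4]), 10.9)
   z 0.26 943 (array([ 555.7, -239.2]), array([13.2, 42. ]), 11.0)
  top 13928 (array([ 558.4, -239.9]), array([100.3, 169.5]), 11.0) 0.0988
  bar 69 (array([ 577.4, -229.6]), array([34.8, 70.6]), 22.9)
cm [0.05 0.02 0.43] rv [-0.002   0.0011  0.0018] now [ 561.  -238.1  224.3] q [-0.57  0.15  1.75 -0.    1.24 -2.33] F [ 0.7  0.1 -2.2] t 5.15 op 0.153
```

```bash
python3 -c "
import cv2,numpy as np
a=cv2.imread('pics/scene1.png')[140:290,150:310];b=cv2.imread('pics/side1.png')[150:300,250:410];c=cv2.imread('pics/wrist1.png')
f=lambda i:cv2.resize(i,(400,300))
cv2.imwrite('pics/hov1.png',np.vstack([np.hstack([f(a),f(b)]),np.hstack([f(c),f(c)*0])]))"
```

```text
(no output)
```

View pics/hov1.png

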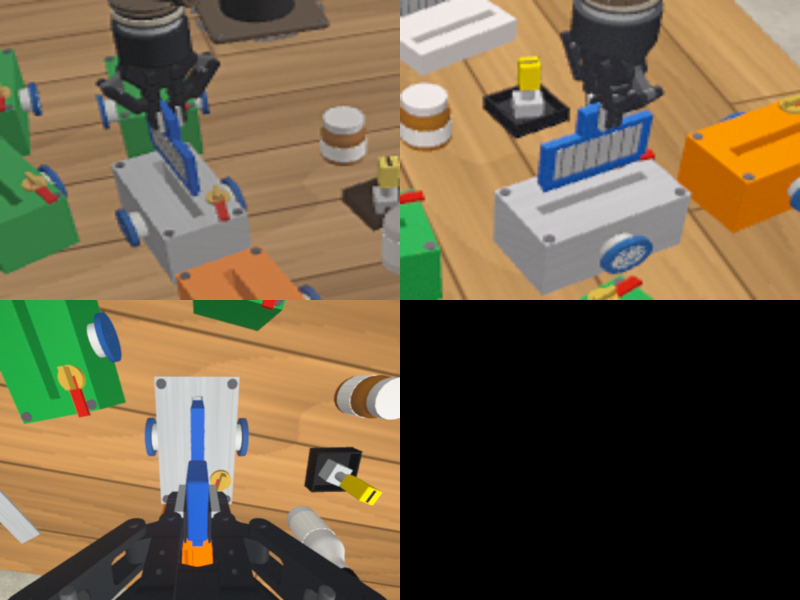

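The hover crops show the cassette lined up above the slot (centre about (197,470) in the wrist panel), with 2–3 mm left along the slot. I'll correct that and enter.

```bash
python3 -m crank '[[-0.25,-0.1,0,0,0,0],[-0.25,-0.1,1.5,0,0,0],[-0.25,-0.1,3,0,0,0],[-0.25,-0.1,4,0,0,0],[-0.25,-0.1,5,0,0,0],[-0.25,-0.1,5,0,0,0]]'; python3 go.py 563 -239 180 101.1
```

```text
time: 5.75
eef_pos: [0.5619, -0.2387, 0.1705]
tcp_rot: [-0.097, 0.995, 0.001, -0.002]
contact_force: [0.3, 0.3, -2.7]
opening: 0.151
finger_force: 59.5
cm [-0.1  -0.04 -0.95] rv [ 0.002  -0.0032  0.0003] now [ 561.9 -238.7  170.5] q [-0.57  0.2   1.79 -0.    1.15 -2.33] F [ 0.3  0.3 -2.7] t 5.75 op 0.151
```

Entering freely.

```bash
python3 -m crank '[[0,0,1,0,0,0],[0,0,2,0,0,0],[0,0,3,0,0,0],[0,0,4,0,0,0],[0,0,4.8,0,0,0],[0,0,4.8,0,0,0]]'; python3 go.py 563 -239 113 101.1
```

```text
time: 6.35
eef_pos: [0.5624, -0.2391, 0.1234]
tcp_rot: [-0.097, 0.995, 0.0, -0.001]
contact_force: [0.2, 0.0, -2.0]
opening: 0.153
finger_force: 59.5
cm [-0.07  0.    1.04] rv [ 0.0003 -0.002   0.0006] now [ 562.4 -239.1  123.4] q [-0.57  0.26  1.82 -0.    1.07 -2.33] F [ 0.2  0.  -2. ] t 6.35 op 0.153
```

```bash
python3 -m crank '[[0,0,0.5,0,0,0],[0,0,0.8,0,0,0],[0,0,1.0,0,0,0],[0,0,1.2,0,0,0],[0,0,1.3,0,0,0],[0,0,1.3,0,0,0]]'; python3 go.py 563 -239 113 101.1
python3 - <<'E'
from m import *
for n in ['wrist','side']:
    c=cam(n);X=cloud(c);hsv=cv2.cvtColor(c[0],cv2.COLOR_BGR2HSV);H,S=hsv[...,0].astype(int),hsv[...,1]
    near=(np.hypot(X[...,0]-.557,X[...,1]+.239)<.1)&(c[1]>0)
    b=near&(abs(H-112)<14)&(S>110)
    for lo,hi in [(.09,.115),(.13,.16)]:
        q=X[b&(X[...,2]>lo)&(X[...,2]<hi)]; print(n,len(q),np.percentile(q[:,2],[5,50,95]).round(4) if len(q) else '')
E
```

```text
time: 6.95
eef_pos: [0.5633, -0.2395, 0.1123]
tcp_rot: [-0.097, 0.995, -0.001, 0.0]
contact_force: [-0.4, 0.9, -3.8]
opening: 0.154
finger_force: 59.7
cm [ 0.02  0.05 -0.07] rv [-0.0014  0.0005  0.0004] now [ 563.3 -239.5  112.3] q [-0.57  0.27  1.83 -0.    1.04 -2.33] F [-0.4  0.9 -3.8] t 6.95 op 0.154
wrist 1711 [0.0999 0.1014 0.1105]
wrist 2831 [0.1348 0.1389 0.1401]
side 121 [0.0983 0.1019 0.1111]
side 56 [0.1311 0.138  0.1421]
```

```bash
python3 -m crank '[[0,0,0.15,0,0,0],[0,0,0.3,0,0,0],[0,0,0.3,0,0,0]]'; python3 go.py 563 -239 113 101.1
```

```text
time: 7.35
eef_pos: [0.5633, -0.2395, 0.1113]
tcp_rot: [-0.097, 0.995, -0.0, -0.0]
contact_force: [-4.4, 4.2, 5.5]
opening: 0.149
finger_force: 60.7
cm [ 0.02  0.06 -0.17] rv [-0.0009 -0.0001  0.0004] now [ 563.3 -239.5  111.3] q [-0.57  0.27  1.83 -0.    1.04 -2.33] F [-4.4  4.2  5.5] t 7.35 op 0.149
```

Bottomed out. Release and rise, then look at the key.

```bash
python3 -m crank '[[0,0,-0.1,0,0,0],[0,0,-0.1,0,0,0],[0,0,-0.1,0,0,0]]' 0.45 >/dev/null
python3 -m crank '[[0,0,-2,0,0,0],[0,0,-5,0,0,0],[0,0,-10,0,0,0],[0,0,-14,0,0,0],[0,0,-14,0,0,0]]'
python3 go.py 579 10 200 90
python3 hov.py 2 | grep -v ' z 0.2'
python3 - <<'E'
from m import *
for n in ['scene2','side2','wrist2','w3']:
    c=L(n+'.npz');X=cloud(c);hsv=cv2.cvtColor(c[0],cv2.COLOR_BGR2HSV);H,S,V=[hsv[...,i].astype(int) for i in range(3)]
    k=(np.hypot(X[...,0]-.578,X[...,1]-.01)<.06)&(c[1]>0)
    t=k&(abs(X[...,2]-.101)<.005); y=k&(X[...,2]>.06)&(X[...,2]<.11)
    print(n,'top',t.sum(),rect(X[t]) if t.sum()>5 else '',np.median(X[t][:,2]).round(4) if t.sum() else '','all',rect(X[y]))
    l=t&(V<70); print('   line',l.sum(),rect(X[l]) if l.sum()>5 else '')
    f=k&(abs(X[...,2]-.031)<.004)&(V>100); print('   socket top',f.sum(),rect(X[f]) if f.sum()>5 else '')
    d=k&(V<80)&(abs(X[...,2]-.026)<.005); print('   caddy',d.sum(),rect(X[d]) if d.sum()>5 else '')
E
```

```text
time: 8.15
eef_pos: [0.5666, -0.2416, 0.2594]
tcp_rot: [-0.097, 0.995, -0.006, 0.006]
contact_force: [-0.4, -1.4, 0.4]
opening: 0.45
finger_force: 0.0
cm [-6.01 24.52  5.7 ] rv [-0.0115  0.0128  0.1944] now [ 566.6 -241.6  259.4] q [-0.57  0.13  1.71 -0.    1.29 -2.33] F [-0.4 -1.4  0.4] t 8.15 op 0.45
scene blue 103 z [0.1129 0.1352 0.141 ] (array([ 559. , -239.9]), array([13. , 45.2]), 11.4)
   z 0.12 39 (array([ 564.5, -244. ]), array([12.1, 39.6]), 30.6)
   z 0.14 64 (array([ 559.1, -240. ]), array([12.7, 45.2]), 10.4)
  top 1192 (array([ 558.3, -237.8]), array([101.5, 173.4]), 10.9) 0.0995
  bar 39 (array([ 618.9, -199.5]), array([10.3, 41.9]), 176.7)
side blue 177 z [0.1126 0.1313 0.1406] (array([ 557.3, -241.3]), array([14.7, 45.4]), 13.0)
   z 0.12 80 (array([ 557.3, -246.6]), array([14.3, 45.6]), 177.8)
   z 0.14 97 (array([ 556.3, -241.8]), array([13.5, 43.5]), 14.0)
  top 1620 (array([ 557.9, -238.9]), array([102.8, 174.2]), 10.6) 0.0992
  bar 51 (array([ 624.2, -201.5]), array([14.5, 32. ]), 179.7)
wrist blue 727 z [0.1137 0.1376 0.1393] (array([ 558.1, -239.8]), array([1
[... 782 characters left out ...]
rray([577. ,   8.8]), array([76.4, 78. ]), 103.6)
wrist2 top 479 (array([581.8,  11.8]), array([24. , 24.5]), 79.1) 0.0997 all (array([581.7,  11.8]), array([24.4, 24.9]), 80.3)
   line 20 (array([581.3,  13.6]), array([ 3.1, 15.6]), 170.3)
   socket top 413 (array([581.9,  12.2]), array([31.9, 34.2]), 168.5)
   caddy 729 (array([578.3,   8.1]), array([74.7, 76.5]), 102.7)
w3 top 835 (array([582.4,  17.5]), array([17.1, 25.6]), 173.1) 0.0994 all (array([581.3,  13.6]), array([25.1, 25.3]), 167.2)
   line 78 (array([580.4,  14.7]), array([ 3.6, 15.7]), 178.9)
   socket top 999 (array([581.8,  13.2]), array([31.5, 35.2]), 168.9)
   caddy 1651 (array([577.9,   9.9]), array([74.8, 76.5]), 102.4)
```

View pics/wrist2.png

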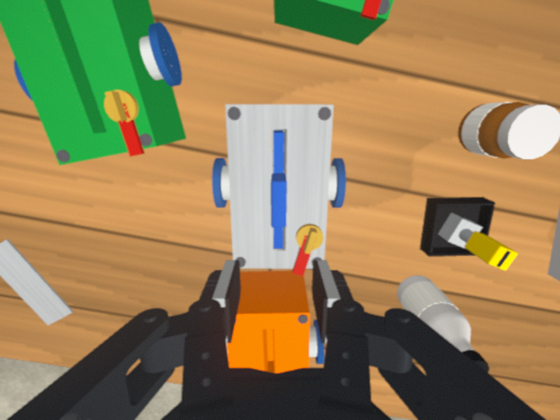

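The wrist view shows the cassette seated at (279,190) and the bar at (303,255), turned slightly off the slot line. The key (490,245) stands in its caddy, with the bottle close by at (440,310).

```bash
python3 - <<'E'
from m import *
for n in ['scene2','side2','wrist2']:
    c=L(n+'.npz');X=cloud(c);hsv=cv2.cvtColor(c[0],cv2.COLOR_BGR2HSV);H,S,V=[hsv[...,i].astype(int) for i in range(3)]
    k=(c[1]>0)&(X[...,0]>.55)&(X[...,0]<.8)&(X[...,1]>-.12)&(X[...,1]<.12)
    for lo,hi in [(.03,.1),(.12,.16)]:
        m=k&(X[...,2]>lo)&(X[...,2]<hi)&(np.hypot(X[...,0]-.58,X[...,1]-.012)>.055)
        if m.sum()>30:
            m=biggest(m); print(n,lo,m.sum(),rect(X[m]),cv2.minEnclosingCircle((X[m][:,:2]*1000).astype(np.float32)))
    # bar direction about pivot
    pv=np.array([.596,-.199]); r=(c[1]>0)&((H<8)|(H>172))&(S>120)&(X[...,2]>.1)&(X[...,2]<.115)&(np.hypot(X[...,0]-pv[0],X[...,1]-pv[1])<.06)
    Q=X[r][:,:2]; print('bar',r.sum(),Q.mean(0).round(4)*1000,np.degrees(np.arctan2(*(Q.mean(0)-pv)[::-1])).round(1),rect(X[r]))
    b=(c[1]>0)&(H>12)&(H<35)&(S>80)&(X[...,2]>.104)&(np.hypot(X[...,0]-pv[0],X[...,1]-pv[1])<.022); 
    if b.sum()>5: print('brass',b.sum(),rect(X[b])); b&=X[...,2]>.116; print('tab',b.sum(),rect(X[b]) if b.sum()>4 else '',)
E
python3 -m crank '[[-3,12,2,-0.01,0.01,0.38],[-6,24.5,2,-0.01,0.01,0.38],[-6,24.5,2,-0.01,0.01,0.38],[-6,24.5,2,-0.01,0.01,0.38],[-6,24.5,2,-0.01,0.01,0.38],[-6,24.5,2,-0.01,0.01,0.38],[-6,24.5,2,-0.01,0.01,0.38],[-6,24.5,2,-0.01,0.01,0.38]]' 0.5 
python3 go.py 581.8 12.5 140 78.7
```

```text
scene2 0.03 359 (array([699.1,  -5.5]), array([41.8, 56.1]), 69.2) ((693.62841796875, -3.054088830947876), 28.884632110595703)
scene2 0.12 111 (array([692.3,  -2.6]), array([24.4, 25.8]), 6.3) ((691.927490234375, -2.6033248901367188), 13.432978630065918)
bar 39 [ 623.4 -199.9] -1.9 (array([ 618.9, -199.5]), array([10.3, 41.9]), 176.7)
brass 52 (array([ 597.1, -198.7]), array([24.7, 26.1]), 101.3)
tab 17 (array([ 599. , -198.5]), array([ 8.7, 28.1]), 163.6)
side2 0.03 56 (array([667.2, -17. ]), array([ 7.3, 27.8]), 128.1) ((667.9111328125, -16.452239990234375), 14.181804656982422)
bar 51 [ 623.6 -202.1] -6.5 (array([ 624.2, -201.5]), array([14.5, 32. ]), 179.7)
brass 92 (array([ 591.7, -201.9]), array([18.6, 35.5]), 152.6)
tab 48 (array([ 593.9, -199.2]), array([16.7, 37.8]), 134.7)
wrist2 0.03 1665 (array([678.3, -12.3]), array([28. , 55.4]), 119.7) ((687.3828125, -6.979219436645508), 27.84299659729004)
wrist2 0.12 367 (array([683.5,  -1.8]), array([10.9, 23.2]), 76.8) ((686.4769287109375, -2.464925765991211), 11.82369327545166)
bar 298 [ 623.8 -202.3] -6.8 (array([ 617.3, -201.4]), array([12.1, 45.2]), 176.7)
brass 519 (array([ 595.7, -199.9]), array([27.1, 27.4]), 60.2)
tab 152 (array([ 596. , -200.1]), array([ 6.2, 24.1]), 175.8)
time: 9.1
eef_pos: [0.5744, 0.0117, 0.2288]
tcp_rot: [0.093, 0.996, 0.004, -0.006]
contact_force: [0.8, -0.2, -0.3]
opening: 0.505
finger_force: 0.0
cm [-0.83  0.16  8.87] rv [ 0.0058 -0.0128  0.0109] now [574.4  11.7 228.8] q [-0.16  0.07  1.82  0.01  1.26 -1.55] F [ 0.8 -0.2 -0.3] t 9.1 op 0.505
```

```bash
python3 -m crank '[[-0.6,0.1,1,0.005,-0.01,0.01],[-0.6,0.1,5,0.005,-0.01,0.01],[-0.6,0.1,7.5,0.005,-0.01,0.01],[-0.6,0.1,7.5,0.005,-0.01,0.01]]' >/dev/null
cat > key.py <<'E'
from m import *
c=cam('wrist');X=cloud(c);hsv=cv2.cvtColor(c[0],cv2.COLOR_BGR2HSV);H,S,V=[hsv[...,i].astype(int) for i in range(3)]
y=(c[1]>0)&(abs(H-28)<8)&(S>120)&(np.hypot(X[...,0]-.582,X[...,1]-.012)<.05)
zt=np.percentile(X[y][:,2],97); t=y&(X[...,2]>zt-.004); t=cv2.morphologyEx(t.astype(np.uint8),cv2.MORPH_CLOSE,np.ones((9,9))).astype(bool)&(abs(X[...,2]-zt)<.005)
print('key top',zt.round(4),t.sum(),rect(X[t]),'all',rect(X[y]))
cv2.imwrite('pics/key1.png',c[0])
E
python3 key.py; python3 go.py 581.8 12.5 63 78.7
```

```text
key top 0.1007 1094 (array([581.6,  13. ]), array([23.5, 24.2]), 168.6) all (array([597.8,  11.7]), array([37.1, 57.2]), 167.7)
cm [-0.34  0.1   8.93] rv [ 0.0011 -0.0058 -0.0009] now [578.8  12.  152.3] q [-0.16  0.16  1.88  0.    1.11 -1.53] F [0.4 0.8 0.3] t 9.55 op 0.501
```

View pics/key1.png

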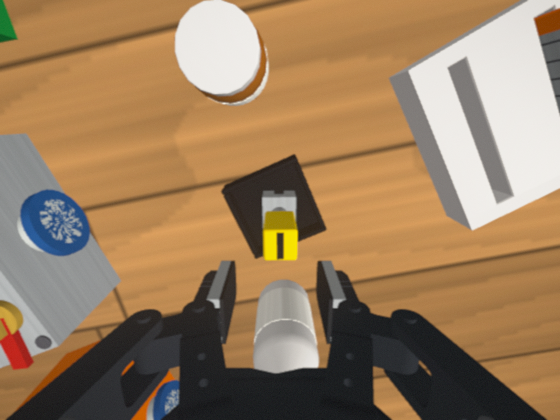

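The key's grip is at (280,235) between the fingers, its black line along the tool's x. I'll descend and grasp.

```bash
python3 -m crank '[[-0.3,0.12,2,0,-0.004,0],[-0.3,0.12,5,0,-0.004,0],[-0.3,0.12,8,0,-0.004,0],[-0.3,0.12,8.8,0,-0.004,0],[-0.3,0.12,8.8,0,-0.004,0],[-0.3,0.12,8.8,0,-0.004,0]]' >/dev/null; python3 go.py 581.8 12.8 64 78.7
python3 -m crank '[[0,0,0,0,0,0],[0,0,0,0,0,0],[0,0,0,0,0,0],[0,0,0,0,0,0]]' 0 80
python3 go.py 581.8 12.8 64 78.7
```

```text
cm [ 0.31 -0.12  0.53] rv [0.0017 0.007  0.0009] now [585.1  13.3  69.3] q [-0.15  0.27  1.91  0.    0.95 -1.53] F [ 0.6 -0.  -0.3] t 10.15 op 0.505
time: 10.55
eef_pos: [0.5853, 0.0134, 0.0696]
tcp_rot: [0.098, 0.995, 0.0, 0.004]
contact_force: [-0.6, -1.1, 5.8]
opening: 0.27
finger_force: 79.3
cm [ 0.33 -0.13  0.56] rv [0.0015 0.0081 0.0016] now [585.3  13.4  69.6] q [-0.15  0.27  1.91  0.    0.95 -1.53] F [-0.6 -1.1  5.8] t 10.55 op 0.27
```

```bash
python3 -m crank '[[0,0,-1.5,0,0,0],[0,0,-4,0,0,0],[0,0,-8,0,0,0],[0,0,-12,0,0,0],[0,0,-14,0,0,0],[0,0,-14,0,0,0]]'
python3 go.py 596 -199.5 208 86
```

```text
time: 11.15
eef_pos: [0.5848, 0.0136, 0.212]
tcp_rot: [0.098, 0.995, 0.001, 0.006]
contact_force: [0.3, -0.2, -1.8]
opening: 0.264
finger_force: 78.4
cm [ -5.24 -20.69   0.42] rv [ 0.0014  0.0117 -0.1258] now [584.8  13.6 212. ] q [-0.15  0.1   1.83  0.    1.2  -1.53] F [ 0.3 -0.2 -1.8] t 11.15 op 0.264
```

```bash
python3 -m crank '[[-5.6,-20.7,0.4,0,0.008,-0.126],[-5.6,-20.7,0.4,0,0.008,-0.126],[-5.6,-20.7,0.4,0,0.008,-0.126],[-5.6,-20.7,0.4,0,0.008,-0.126],[-5.6,-20.7,0.4,0,0.008,-0.126],[-5.6,-20.7,0.4,0,0.008,-0.126],[-5.6,-20.7,0.4,0,0.008,-0.126],[-5.6,-20.7,0.4,0,0.008,-0.126]]' >/dev/null
cat > ks.py <<'E'
from m import *
import sys
for n in ['scene','side','wrist']:
    c=cam(n);X=cloud(c);np.savez(n+sys.argv[1]+'.npz',*c);cv2.imwrite(f'pics/{n}{sys.argv[1]}.png',c[0]);hsv=cv2.cvtColor(c[0],cv2.COLOR_BGR2HSV);H,S,V=[hsv[...,i].astype(int) for i in range(3)]
    near=(c[1]>0)&(np.hypot(X[...,0]-.597,X[...,1]+.2)<.06)
    def rep(t,m): print(n,t,m.sum(),(rect(X[m]),np.percentile(X[m][:,2],[2,50,98]).round(4)) if m.sum()>6 else '')
    y=near&(abs(H-28)<8)&(S>120)&(X[...,2]>.17); rep('grip',y)
    rep('grip top',y&(X[...,2]>np.percentile(X[y][:,2],98)-.008) if y.any() else y)
    s=near&(S<60)&(V>90)&(X[...,2]>.125)&(X[...,2]<.178); rep('socket',s); rep('socket low',s&(X[...,2]<.158))
    r=near&((H<8)|(H>172))&(S>120)&(X[...,2]>.1)&(X[...,2]<.118); rep('bar',r)
    b=near&(H>12)&(H<35)&(S>80)&(X[...,2]>.104)&(X[...,2]<.125); rep('brass',b); rep('tab',b&(X[...,2]>.116))
E
python3 ks.py 3; python3 go.py 599.6 -199.7 208 86
python3 -c "
import cv2,numpy as np
a=cv2.imread('pics/scene3.png')[170:290,180:340];b=cv2.imread('pics/side3.png')[150:270,270:430];c=cv2.imread('pics/wrist3.png')
f=lambda i:cv2.resize(i,(400,300))
cv2.imwrite('pics/ks3.png',np.vstack([np.hstack([f(a),f(b)]),np.hstack([f(c),f(c)*0])]))"
```

```text
scene grip 151 ((array([ 597., -197.]), array([23.2, 26.2]), 176.7), array([0.1912, 0.2203, 0.2359]))
scene grip top 57 ((array([ 595.2, -197. ]), array([22.3, 22.8]), 90.2), array([0.2291, 0.2325, 0.237 ]))
scene socket 144 ((array([ 592.7, -197.4]), array([30.6, 40.2]), 175.5), array([0.1383, 0.1618, 0.1748]))
scene socket low 49 ((array([ 597.7, -207. ]), array([24. , 47.2]), 35.4), array([0.1378, 0.1501, 0.1575]))
scene bar 39 ((array([ 620.3, -199.7]), array([10.3, 41.2]), 177.0), array([0.1047, 0.109 , 0.1124]))
scene brass 49 ((array([ 594.8, -198.1]), array([22.5, 25.5]), 76.7), array([0.105 , 0.1092, 0.1218]))
scene tab 12 ((array([ 595.6, -197.4]), array([ 3.1, 21.1]), 166.4), array([0.1172, 0.119 , 0.1224]))
side grip 113 ((array([ 591.5, -199.8]), array([24. , 31.4]), 80.5), array([0.1881, 0.2148, 0.2415]))
side grip top 9 ((array([ 583.2, -201.7]), array([ 5.5, 24.8]), 77.7), array([0.2341, 0.2348, 0.2508]))
side socket 226 ((array([ 584.4, -213.9]), array([42.6, 66.6]), 62.0), array([0.1374, 0.1602, 0.1764]))
side socket low 104 ((array([ 582.3, -217.8]), array([42.6, 5
[... 450 characters left out ...]
339]))
wrist grip top 2554 ((array([ 594.5, -198.8]), array([24.8, 25. ]), 176.2), array([0.2268, 0.2326, 0.2343]))
wrist socket 1557 ((array([ 583.1, -216.4]), array([28.6, 70.2]), 74.6), array([0.1389, 0.1627, 0.1741]))
wrist socket low 324 ((array([ 577.8, -217.1]), array([18.7, 66. ]), 74.6), array([0.1362, 0.1492, 0.1576]))
wrist bar 0 
wrist brass 140 ((array([ 585.7, -198.8]), array([ 7.6, 16.6]), 85.0), array([0.1047, 0.108 , 0.1204]))
wrist tab 32 ((array([ 584.9, -199.2]), array([2.1, 5.5]), 85.0), array([0.1162, 0.1196, 0.1207]))
cm [-0.2  -0.09 -0.51] rv [ 0.0019 -0.0046  0.0021] now [ 597.6 -198.6  202.9] q [-0.48  0.21  1.72 -0.    1.22 -1.98] F [-0.2  0.2 -1.3] t 12.1 op 0.268
```

View pics/ks3.png

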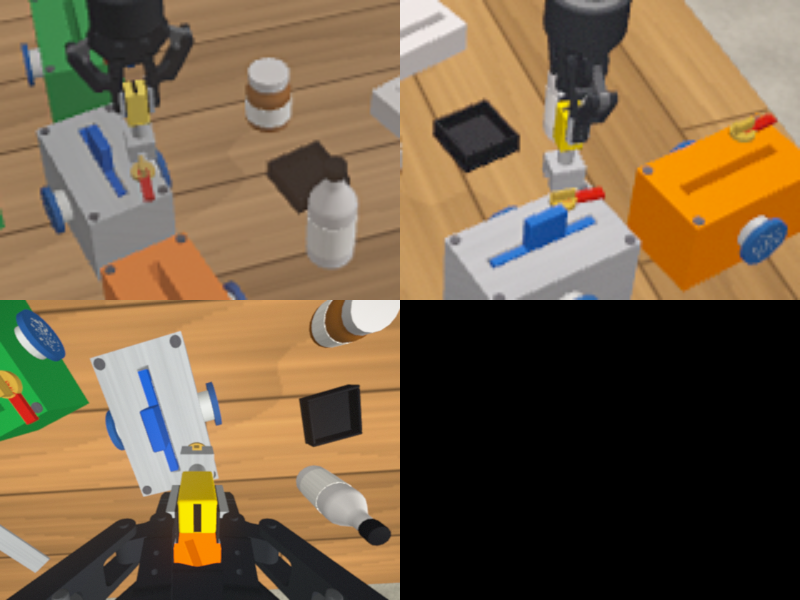

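The crops show the key upright above the screw tab, about 1 mm off. I'll correct that and lower it.

```bash
python3 -m crank '[[-0.14,-0.1,0.5,0.002,-0.004,0],[-0.14,-0.1,1,0.002,-0.004,0],[-0.14,-0.1,1.4,0.002,-0.004,0],[-0.14,-0.1,1.7,0.002,-0.004,0],[-0.14,-0.1,2,0.002,-0.004,0],[-0.14,-0.1,2,0.002,-0.004,0]]';python3 go.py 599.6 -199.7 175 86
```

```text
time: 12.7
eef_pos: [0.5986, -0.2008, 0.1822]
tcp_rot: [0.035, 0.999, 0.001, -0.001]
contact_force: [1.1, 2.0, -2.4]
opening: 0.268
finger_force: 79.2
cm [-0.1   0.12  0.72] rv [ 0.001  -0.0013 -0.0002] now [ 598.6 -200.8  182.2] q [-0.48  0.24  1.73  0.    1.18 -1.99] F [ 1.1  2.  -2.4] t 12.7 op 0.268
```

```bash
python3 -m crank '[[0,0,0.3,0,0,0],[0,0,0.5,0,0,0],[0,0,0.7,0,0,0],[0,0,0.8,0,0,0],[0,0,0.8,0,0,0]]';python3 ks.py 4|grep -E 'grip top|bar|socket low|tab|brass'; python3 go.py 599.6 -199.7 175 86
```

```text
time: 13.2
eef_pos: [0.5988, -0.2009, 0.1747]
tcp_rot: [0.035, 0.999, 0.0, -0.0]
contact_force: [0.6, 3.6, -0.8]
opening: 0.264
finger_force: 79.2
scene grip top 58 ((array([ 597.7, -199.2]), array([24. , 25.4]), 170.3), array([0.2018, 0.2058, 0.2098]))
scene socket low 115 ((array([ 595.5, -200.1]), array([30.1, 37.8]), 176.5), array([0.126 , 0.1356, 0.1543]))
scene bar 34 ((array([ 623.1, -199.7]), array([10.3, 35.4]), 178.0), array([0.1045, 0.109 , 0.1127]))
scene brass 6 
scene tab 1 
side grip top 7 ((array([ 588.1, -217.4]), array([8.9, 9.5]), 159.6), array([0.2199, 0.2261, 0.2351]))
side socket low 154 ((array([ 578. , -205.3]), array([39.4, 70.8]), 16.2), array([0.1263, 0.1351, 0.151 ]))
side bar 32 ((array([ 628. , -202.5]), array([12.6, 20.3]), 172.5), array([0.1046, 0.1084, 0.1113]))
side brass 0 
side tab 0 
wrist grip top 2549 ((array([ 595.3, -201.5]), array([24.4, 25. ]), 84.5), array([0.1987, 0.2046, 0.2062]))
wrist socket low 1362 ((array([ 584.4, -218.2]), array([29.6, 69.8]), 72.7), array([0.1262, 0.1349, 0.1466]))
wrist bar 0 
wrist brass 33 ((array([ 580.5, -199.9]), array([4.5, 8.1]), 88.5), array([0.1044, 0.1074, 0.1234]))
wrist tab 10 ((array([ 578.5, -199.7]), array([0.4, 6.1]), 88.5), array([0.1219, 0.1229, 0.1236]))
cm [-0.07  0.12 -0.03] rv [ 0.0006 -0.0006 -0.0001] now [ 598.8 -200.9  174.7] q [-0.48  0.24  1.74  0.    1.16 -1.99] F [ 0.6  4.2 -1.5] t 13.35 op 0.263
```

Seated on the tab (key underside at 109 mm). Now turn clockwise, with compensation for the grip offset.

```bash
python3 -m crank '[[0,0,0,0,0,0.13],[0.01,-0.04,0,0,0,0.26],[0.03,-0.08,0,0,0,0.39],[0.05,-0.12,0,0,0,0.52],[0.07,-0.16,0,0,0,0.65],[0.07,-0.16,0,0,0,0.65]]';python3 ks.py 5|grep -E 'grip top|bar'; python3 go.py 599.6 -199.7 175 15; python3 -c "
from h import *
print(ctrl.get_state()['wrist_torque'])"
```

```text
time: 13.95
eef_pos: [0.598, -0.2014, 0.1746]
tcp_rot: [0.353, 0.936, 0.001, -0.001]
contact_force: [1.2, 5.8, -2.3]
opening: 0.268
finger_force: 79.3
scene grip top 39 ((array([ 595.3, -205.5]), array([18.2, 35.7]), 175.4), array([0.2021, 0.2054, 0.2174]))
scene bar 40 ((array([ 620. , -214.3]), array([11.4, 29.8]), 143.3), array([0.1006, 0.1076, 0.1121]))
side grip top 2 
side bar 51 ((array([ 619.4, -216.2]), array([14.4, 28. ]), 142.2), array([0.1018, 0.107 , 0.1115]))
wrist grip top 2547 ((array([ 610.5, -182.9]), array([24.5, 70.4]), 49.3), array([0.1989, 0.2046, 0.2069]))
wrist bar 0 
cm [ 0.01  0.25 -0.03] rv [ 0.0008 -0.0023  0.5892] now [ 598.  -201.6  174.7] q [-0.49  0.24  1.74  0.    1.16 -1.34] F [ 1.   5.5 -1.5] t 14.1 op 0.27
[ 1.25440943 -0.23780404  0.02828334]
```

```bash
python3 -m crank '[[0.06,0.05,0,0,0,0.13],[0.07,0,0,0,0,0.26],[0.09,-0.04,0,0,0,0.39],[0.11,-0.08,0,0,0,0.52],[0.13,-0.12,0,0,0,0.63],[0.13,-0.12,0,0,0,0.63]]';python3 ks.py 6|grep -E 'grip top|bar'; python3 go.py 599.6 -199.7 175 11; python3 -c "
from h import *
print(ctrl.get_state()['wrist_torque'])"
```

```text
time: 14.7
eef_pos: [0.597, -0.2028, 0.1749]
tcp_rot: [0.625, 0.781, 0.0, 0.001]
contact_force: [3.6, 1.8, -2.4]
opening: 0.264
finger_force: 79.1
scene grip top 2 
scene bar 36 ((array([ 607.5, -225.9]), array([11.2, 27.1]), 109.2), array([0.1032, 0.1075, 0.1104]))
side grip top 5 
side bar 50 ((array([ 605. , -226.1]), array([14.2, 30.1]), 110.0), array([0.1035, 0.1076, 0.1104]))
wrist grip top 2545 ((array([ 596. , -200.7]), array([24.6, 24.9]), 102.6), array([0.1992, 0.2049, 0.2068]))
wrist bar 0 
cm [ 0.26  0.33 -0.  ] rv [0.0018 0.0012 0.0301] now [ 597. -203.  175.] q [-0.49  0.24  1.74  0.    1.16 -0.71] F [ 2.9  3.1 -3.3] t 14.85 op 0.27
[ 0.77773633 -0.94256146  0.04020157]
```

```bash
python3 -m crank '[[0.02,0.04,0,0,0,0.04],[0.02,0.02,0,0,0,0.08],[0.02,0.01,0,0,0,0.12],[0.02,0.01,0,0,0,0.12]]';python3 ks.py 7|grep -E 'bar'; python3 go.py 599.6 -199.7 175 11; python3 -c "
from h import *
print(ctrl.get_state()['wrist_torque'])"
```

```text
time: 15.25
eef_pos: [0.5967, -0.203, 0.175]
tcp_rot: [0.67, 0.742, -0.0, 0.001]
contact_force: [4.0, 2.9, -2.6]
opening: 0.267
finger_force: 79.1
scene bar 37 ((array([ 603. , -227.4]), array([15. , 26.2]), 102.3), array([0.1039, 0.1075, 0.1114]))
side bar 50 ((array([ 601.1, -228.1]), array([11.9, 32.1]), 108.7), array([0.1018, 0.1083, 0.1108]))
wrist bar 0 
cm [ 0.29  0.33 -0.  ] rv [ 0.0006  0.0011 -0.09  ] now [ 596.6 -202.9  175. ] q [-0.49  0.24  1.74 -0.    1.16 -0.59] F [ 4.6  1.2 -3.6] t 15.4 op 0.269
[ 0.47637056 -0.9429566   0.07251325]
```

```bash
python3 -m crank '[[0.02,0.04,0,0,0,0.04],[0.02,0.03,0,0,0,0.08],[0.02,0.03,0,0,0,0.08]]' >/dev/null; python3 -c "
from h import *
s=ctrl.get_state();print(s['wrist_torque'],s['contact_force'])"; python3 -m crank '[[0,0,0,0,0,0.05],[0,0,0,0,0,0.1],[0,0,0,0,0,0.1]]' >/dev/null;python3 ks.py 8|grep -E 'bar|grip top'; python3 go.py 599.6 -199.7 175 11; python3 -c "
from h import *
s=ctrl.get_state();print(s['wrist_torque'],s['contact_force'])"
```

```text
[ 0.35727261 -0.74335713  0.50136966] [ 2.91963273  1.75376841 -3.56956505]
scene grip top 3 
scene bar 34 ((array([ 603.8, -228.6]), array([11.6, 24.3]), 102.8), array([0.102 , 0.1082, 0.1119]))
side grip top 63 ((array([ 595.1, -202.4]), array([24.4, 27.1]), 81.4), array([0.2005, 0.2051, 0.2084]))
side bar 49 ((array([ 600.2, -226.9]), array([14., 36.]), 93.3), array([0.1043, 0.1078, 0.112 ]))
wrist grip top 2553 ((array([ 596.5, -200.2]), array([24.4, 25. ]), 87.0), array([0.199 , 0.2049, 0.2067]))
wrist bar 0 
cm [ 0.33  0.31 -0.  ] rv [-0.0015  0.0017 -0.2666] now [ 596.3 -202.7  175. ] q [-0.49  0.24  1.74 -0.    1.16 -0.41] F [ 2.8  0.6 -1.6] t 16.15 op 0.269
[ 0.20872625 -0.46700559  1.59007301] [ 2.75026587  0.63669195 -1.56245848]
```

Torque rose to 1.6 N m, so the bar is at its stop. I'll back off the slack and lift.

```bash
python3 -m crank '[[0,0,0,0,0,-0.05],[0,0,0,0,0,-0.1],[0,0,0,0,0,-0.14],[0,0,0,0,0,-0.14]]' >/dev/null; python3 -c "
from h import *
s=ctrl.get_state();print(s['wrist_torque'],s['contact_force'])"; python3 -m crank '[[0,0,-0.5,0,0,-0.05],[0,0,-1.0,0,0,-0.05],[0,0,-2,0,0,-0.05],[0,0,-4,0,0,-0.05],[0,0,-7,0,0,-0.05],[0,0,-8,0,0,-0.05],[0,0,-8,0,0,-0.05]]';python3 ks.py 9|grep -E 'bar|grip|brass|tab'; python3 go.py 582 12 255 20
```

```text
[ 0.14971691 -0.67763752  0.28526995] [ 2.52217793  1.52971043 -1.33928965]
time: 17.25
eef_pos: [0.5972, -0.2032, 0.2582]
tcp_rot: [0.667, 0.745, -0.0, 0.002]
contact_force: [-0.0, 1.1, -1.9]
opening: 0.268
finger_force: 80.1
scene grip 43 ((array([ 601.5, -199.7]), array([25.5, 29.7]), 1.8), array([0.2446, 0.256 , 0.2955]))
scene grip top 4 
scene bar 41 ((array([ 603.1, -225.8]), array([14.3, 31.5]), 108.1), array([0.1034, 0.1085, 0.1116]))
scene brass 59 ((array([ 599.5, -197.1]), array([17.8, 24.3]), 124.7), array([0.105 , 0.1115, 0.1225]))
scene tab 17 ((array([ 597.3, -197.9]), array([ 8.8, 23.5]), 102.2), array([0.117 , 0.1197, 0.1241]))
side grip 167 ((array([ 595.6, -202. ]), array([23.3, 26. ]), 7.0), array([0.242 , 0.2693, 0.2882]))
side grip top 54 ((array([ 597. , -201.8]), array([23.3, 23.3]), 7.0), array([0.281 , 0.2857, 0.2886]))
side bar 55 ((array([ 603.3, -227.4]), array([13.7, 31.4]), 103.4), array([0.1017, 0.1075, 0.1107]))
side brass 67 ((array([ 595.4, -199.3]), array([24.3, 25.6]), 161.9), array([0.1052, 0.1126, 0.1222]))
side tab 26 ((array([ 594.7, -198.3]), array([ 7.4, 25.7]), 108.3), array([0.1165, 0.1198, 0.1226]))
wrist grip 4107 ((array([ 596.4, -199.7]), array([24.8, 26.2]), 8.0), array([0.2434, 0.2832, 0.2854]))
wrist grip top 2545 ((array([ 595.5, -199.9]), array([24.4, 24.6]), 6.8), array([0.2783, 0.284 , 0.2858]))
wrist bar 2 
wrist brass 543 ((array([ 595. , -197.8]), array([24. , 26.9]), 27.2), array([0.1063, 0.108 , 0.1206]))
wrist tab 142 ((array([ 595.2, -197.9]), array([ 6. , 21.4]), 104.6), array([0.1178, 0.1197, 0.121 ]))
cm [21.43  1.01 -0.16] rv [-0.0033 -0.0018 -0.2387] now [ 595.6 -202.1  253.2] q [-0.49  0.17  1.67 -0.    1.3  -0.6 ] F [ 0.  -0.6 -1.7] t 17.4 op 0.266
```

The screw tab now reads 104.6°, which puts the bar at 75.4° clockwise of x, i.e. at the 1.5 rad stop. Now back to the caddy.

```bash
python3 go.py 578.8 5.5 200 12.7
```

```text
cm [20.81  0.64  5.34] rv [-0.0034 -0.0016 -0.1112] now [ 595.6 -202.1  253.2] q [-0.49  0.17  1.67 -0.    1.3  -0.6 ] F [ 0.  -0.6 -1.7] t 17.4 op 0.266
```

```bash
python3 -m crank '[[5,0.2,0,0,0,-0.05],[10,0.4,0,0,0,-0.11],[15,0.6,1,0,0,-0.11],[20.8,0.6,3,0,0,-0.11],[20.8,0.6,5,0,0,-0.11],[20.8,0.6,5,0,0,-0.11],[20.8,0.6,5,0,0,-0.11],[20.8,0.6,5,0,0,-0.11]]' >/dev/null
cat > kc.py <<'E'
from m import *
import sys
for n in ['scene','side','wrist']:
    c=cam(n);X=cloud(c);cv2.imwrite(f'pics/{n}{sys.argv[1]}.png',c[0]);hsv=cv2.cvtColor(c[0],cv2.COLOR_BGR2HSV);H,S,V=[hsv[...,i].astype(int) for i in range(3)]
    near=(c[1]>0)&(np.hypot(X[...,0]-.578,X[...,1]-.009)<.06)
    y=near&(abs(H-28)<8)&(S>120)&(X[...,2]>.05)
    if y.sum()<10: continue
    zt=np.percentile(X[y][:,2],97); t=y&(X[...,2]>zt-.005); print(n,'grip',rect(X[y]),'top',zt.round(4),t.sum(),rect(X[t]))
    d=near&(V<80)&(abs(X[...,2]-.026)<.004); print('   caddy',d.sum(),rect(X[d]) if d.sum()>5 else '')
E
python3 kc.py 10;  python3 go.py 578.8 5.5 72 12.7
```

```text
scene grip (array([580.2,   5.8]), array([25., 28.]), 6.3) top 0.2422 9 (array([581.2,   1.3]), array([10.3, 29.6]), 136.9)
   caddy 74 (array([580.2,   9.4]), array([74.9, 77.1]), 9.8)
side grip (array([576.1,   1.9]), array([24.6, 30.5]), 21.4) top 0.2383 36 (array([583.7,   1.4]), array([18.1, 32.4]), 60.1)
   caddy 112 (array([576.9,   8.5]), array([74.8, 77.1]), 103.0)
wrist grip (array([580.6,   6. ]), array([25. , 26.6]), 14.1) top 0.2373 2365 (array([579.6,   5.8]), array([24.3, 24.9]), 103.7)
   caddy 791 (array([578.2,  10.5]), array([73.5, 73.7]), 12.5)
cm [ 0.23 -0.13 13.42] rv [ 0.0014  0.0011 -0.0025] now [580.3   3.6 206.2] q [-0.17  0.1   1.84 -0.    1.2  -0.39] F [ 0.6 -0.4 -1.6] t 18.35 op 0.267
```

```bash
python3 -m crank '[[0.33,-0.15,2,0,0,0],[0.33,-0.15,5,0,0,0],[0.33,-0.15,8,0,0,0],[0.33,-0.15,10.5,0,0,0],[0.33,-0.15,12,0,0,0],[0.33,-0.15,12.6,0,0,0],[0.33,-0.15,12.6,0,0,0]]';  python3 kc.py 11; python3 go.py 578.8 5.5 70.5 12.7
```

```text
time: 19.05
eef_pos: [0.5774, 0.0075, 0.0788]
tcp_rot: [0.625, 0.781, -0.0, -0.0]
contact_force: [-0.1, -0.0, -1.5]
opening: 0.267
finger_force: 80.1
scene grip (array([580.2,  10.5]), array([26.8, 34.1]), 5.4) top 0.1257 3 (array([593.3,   5.1]), array([ 2.8, 14.7]), 108.0)
   caddy 61 (array([579.4,   9.9]), array([75.7, 76.9]), 12.9)
side grip (array([575.5,   7.2]), array([26.9, 32.2]), 17.9) top 0.1125 31 (array([581. ,   2.9]), array([18.7, 39. ]), 63.3)
   caddy 103 (array([577.8,   7. ]), array([75.8, 76. ]), 9.7)
wrist grip (array([577.4,   9.8]), array([24.7, 25. ]), 13.0) top 0.1115 2369 (array([577.6,   9.8]), array([24.4, 24.7]), 103.9)
   caddy 1873 (array([578.1,  12.4]), array([70.7, 74.4]), 12.4)
cm [-0.2  -0.02  1.02] rv [ 0.0025  0.0014 -0.0008] now [578.6   7.5  80.7] q [-0.16  0.25  1.92 -0.    0.97 -0.38] F [ 0.5  0.4 -1.4] t 19.2 op 0.269
```

Centred over the tray, with about 9 mm to the floor.

```bash
python3 -m crank '[[0,0,0.3,0,0,0],[0,0,0.6,0,0,0],[0,0,0.75,0,0,0],[0,0,0.85,0,0,0],[0,0,0.92,0,0,0],[0,0,0.92,0,0,0]]';  python3 go.py 578.8 5.5 70.5 12.7
```

```text
time: 19.8
eef_pos: [0.5772, 0.0079, 0.0697]
tcp_rot: [0.625, 0.781, -0.0, -0.0]
contact_force: [0.4, 2.0, -1.6]
opening: 0.265
finger_force: 80.3
cm [-0.26  0.1  -0.08] rv [-0.0006  0.0002 -0.0006] now [577.2   7.9  69.7] q [-0.16  0.26  1.93 -0.    0.95 -0.38] F [ 0.4  2.  -1.6] t 19.8 op 0.265
```

```bash
python3 -m crank '[[0,0,0.1,0,0,0],[0,0,0.15,0,0,0],[0,0,0.15,0,0,0]]'
```

```text
time: 20.1
eef_pos: [0.5774, 0.0078, 0.0697]
tcp_rot: [0.625, 0.781, -0.0, -0.0]
contact_force: [-4.0, 1.0, 5.5]
opening: 0.267
finger_force: 81.2
```

Touching the floor. Release and rise.

```bash
python3 -m crank '[[0,0,-0.1,0,0,0],[0,0,-0.1,0,0,0],[0,0,-0.1,0,0,0],[0,0,-0.1,0,0,0]]' 0.5 
python3 -m crank '[[0,0,-1,0,0,0],[0,0,-3,0,0,0],[0,0,-6,0,0,0],[0,0,-10,0,0,0],[0,0,-14,0,0,0],[5,0,-18,0,0,0],[10,0,-18,0,0,0],[14,0,-18,0,0,0],[14,0,-18,0,0,0]]' >/dev/null
python3 -m crank '[[0,0,0,0,0,0]]'; python3 kc.py 12; python3 ks.py 12|grep -E 'bar|tab'; python3 hov.py 13|grep -E 'blue|top'
python3 -c "
import cv2,numpy as np
a=cv2.imread('pics/scene12.png')[140:320,150:420];b=cv2.imread('pics/side12.png')[100:300,200:440];c=cv2.imread('pics/wrist12.png')
f=lambda i:cv2.resize(i,(400,300))
cv2.imwrite('pics/fin.png',np.vstack([np.hstack([f(a),f(b)]),np.hstack([f(c),f(c)*0])]))"
```

```text
time: 20.5
eef_pos: [0.5772, 0.0078, 0.069]
tcp_rot: [0.625, 0.781, -0.0, -0.0]
contact_force: [-0.3, -0.5, 0.7]
opening: 0.499
finger_force: 0.0
time: 21.5
eef_pos: [0.5463, 0.1455, 0.2498]
tcp_rot: [0.624, 0.782, -0.0, 0.0]
contact_force: [-0.9, -0.0, 0.7]
opening: 0.501
finger_force: 0.0
scene grip (array([577. ,  11.1]), array([24.7, 26.5]), 11.9) top 0.1027 41 (array([577.1,  10.9]), array([21.8, 25.8]), 11.4)
   caddy 61 (array([580.2,   9.1]), array([75.1, 75.3]), 11.7)
side grip (array([574.3,   9.3]), array([26., 29.]), 105.5) top 0.1022 43 (array([574. ,   9.6]), array([23.9, 26.4]), 98.2)
   caddy 100 (array([576.3,   7.8]), array([75.4, 76.8]), 103.7)
wrist grip (array([575.6,  11.3]), array([23.5, 23.8]), 104.0) top 0.1006 352 (array([575.2,  11.3]), array([22.1, 24. ]), 103.0)
   caddy 496 (array([578.4,  10.9]), array([73. , 74.4]), 102.4)
scene bar 41 ((array([ 604.3, -225.6]), array([12.8, 31.9]), 102.1), array([0.1024, 0.1076, 0.1122]))
scene tab 17 ((array([ 596.3, -199.1]), array([ 8.7, 21.5]), 99.6), array([0.1166, 0.1205, 0.1234]))
side bar 56 ((array([ 602.1, -
[... 336 characters left out ...]
00.8, 175.7]), 11.0) 0.0996
side blue 175 z [0.1126 0.1313 0.1406] (array([ 557.5, -241.5]), array([14.5, 45.8]), 11.5)
  top 1646 (array([ 557.2, -239.7]), array([103.5, 172.7]), 11.1) 0.0993Traceback (most recent call last):
  File "hov.py", line 7, in <module>
    b=biggest(near&(abs(H-112)<14)&(S>110)&(X[...,2]>.112))
  File "m.py", line 9, in biggest
    n,l,s,_=cv2.connectedComponentsWithStats(m.astype(np.uint8)); return l==1+np.argmax(s[1:,4])
                                                                              ~~~~~~~~~^^^^^^^^^
    return _wrapfunc(a, 'argmax', axis=axis, out=out, **kwds)
    return bound(*args, **kwds)
ValueError: attempt to get argmax of an empty sequence
```

View pics/fin.png

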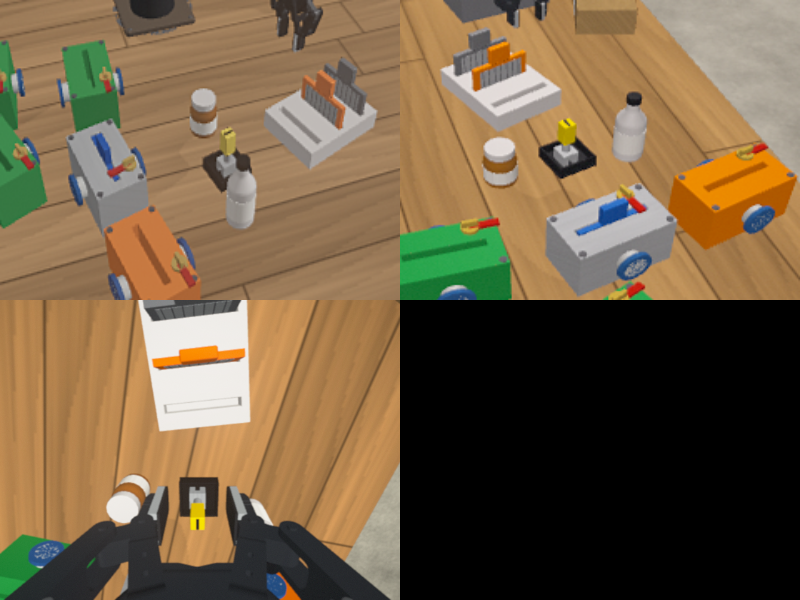

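The final crops show the cassette seated with the red bar across it, about (625,205) in the side panel. The key stands upright in its caddy at (567,145), and everything else is in place.

```bash
python3 -c "
from plant import ctrl
print(ctrl.sign_off())"
```

```text
the job is handed in; nothing more can be done
None
```

The job is handed in at about 22 s of robot time: the blue cassette is fully home in the steel housing, the lock bar is turned to its stop across it, and the key stands upright and released in its caddy; sign-off returned no verdict.

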